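# Reverse the double-ended cap-opener bar in its bench holder

### The job

The cap-opener bar is bolted into its bench holder with the purple jaw sticking out. Slide the yellow-handled bolt open, lift the bar out, turn it end for end and put it back so that the red jaw sticks out, making sure that it drops fully home (the key under it falls into the slot in the holder's floor), then slide the bolt fully shut over it. Do not drop the bar, and leave the rack, bottle, dish and marker standing where they are.

Things in the scene. Friction and masses are not known exactly. Their poses are not given: they have to be found in the camera images.
- holder: Grey bench holder fixed to the table, level; place and yaw vary (front to the robot within 35 degrees). Origin on the table under the bar's home centre; x from open front to closed back, y to the bolt's side, z up. Channel along x, 39 mm wide, floor at z 22, from the open front x -36 to a back stop at x 86.5 mm; walls 10 mm thick, z 37, with flared black lips to z 43. Bolt bed: x 34 to 66, y to 125, z to 58 mm.
- seat (a point): Middle of the bar's underside when home: holder x 0, y 0, z 22 mm, axes as the holder. Here a cross slot in the channel floor, 21 mm along x, 10 mm deep, full channel width, takes the key under the bar; unseen under the bar. Play at home: 2.5 mm each side across, key 2.5 mm each way along, back stop 1.5 mm behind the bar's end: a bar laid loose in the channel and pushed back to the stop drops home.
- insert_grip (a point): Centre of the black grip block on top of the loose cap-opener bar: 44 mm along x, 20 along y, 44 tall. x points along the bar to the red jaw, z up. At home it is at holder z 70 mm, with the key riding on the channel floor 78 mm. The bar's top is 22 mm below this point. Starts home, red jaw at the back, within 1 mm.
- insert_mid (a point): Centre of the bar itself (35 mm below the grip block's centre): 170 mm long (x), 34 wide, 26 tall, 0.3 to 0.5 kg, balanced about its middle; aluminium, with a red fork at +x and a purple fork at -x of equal outside size. Under its middle a key 16 mm long (x), 20 wide, 8 deep. Fits either way round.
- red_jaw (a point): Middle of the outer face of the bar's red fork, 85 mm from the bar's middle, 13 mm above the bar's underside.
- purple_jaw (a point): Middle of the outer face of the bar's purple fork, 85 mm from the bar's middle, 13 mm above the bar's underside.
- bolt_grip (a point): Centre of the bolt's yellow upright handle: 12 mm thick along holder y, 28 along x, 42 tall; at holder x 50, z 80, y 50 mm plus the joint value. Axes as the holder. From it a steel tongue 20 mm wide (z 51 to 59 mm) reaches 64 mm to -y: shut, it lies 3 mm above the home bar and keeps it in; a bar riding on its key blocks it.
- bolt (a joint): Slide of the bolt along holder +y in m: 0 fully shut, 0.045 fully open (tongue clear of the channel). Stays where it is left; moves with about 3 N. Starts shut (0 to 0.006).
- rack_mid (a point): Bystander: middle of a loose black rack with capped blood tubes, 77 x 100 mm, 105 mm tall; this point is 52 mm above the table.
- bottle_mid (a point): Bystander: middle of a loose clear bottle with white cap, 60 mm across, 125 mm tall; this point is 62 mm above the table.
- dish_mid (a point): Bystander: middle of a loose steel dish, 116 mm across, 45 mm tall; this point is 22 mm above the table.
- marker_mid (a point): Bystander: middle of a loose black marker lying flat, 135 mm along its x, 16 mm wide and tall; this point is 8 mm above the table.
Mind the look-alikes: they are no part of the job. Several things have the shape of the holder; the one meant has the colours described above.

How it is judged:
By the outcome, as a careful person would: the job done as asked, in the order asked, and still so for the second after the job is handed in, with the robot touching nothing.
It also fails if it takes over 67 s, if anything falls off the work surface, if the arm or the gripper's body presses on something with over 40 N, if the wrist force passes 120 N, or if a joint passes its speed limit or range.

### The arm

A 7-joint arm with a two-finger parallel gripper is mounted at the origin on the work surface. World frame = base frame: x ahead of the robot, y to its left, z up, the work surface at z = 0. Lengths are in m, angles in rad, forces in N, time in s.
With the tool pointing down it reaches from about 0.425 to 0.8 m from the base axis. Payload 8.3 kg.
Tool frame: the origin (TCP) lies midway between the tips of the shut fingers; the grasp point (between the pads) lies robot.hold_point_z behind it (robot.hold_point_z is the distance from the TCP to the grasp point, in m); z points along the fingers, y is the line along which they close (so a half turn about z gives the same grasp; the last joint's range is limited). The gripper opens to 85 mm and grips with 20 to 120 N. Pads are 22 mm wide; open, the fingers measure 114 mm over their backs; the gripper's body (76 mm by 85 mm) begins 54 mm behind the grasp point. The pads swing forward as they close: fully open they stand 13 mm farther back than shut.
Start: joints at [-1.272, 0.383, 0.016, 1.37, -0.006, 1.388, -0.046], TCP at [0.221, 0.585, 0.231] pointing down, gripper open.
Joint ranges: [-2.95, 2.95], [-0.25, 2.06], [-1.52, 1.56], [0.18, 2.33], [-1.44, 4.58], [0.02, 2.06], [-3.01, 3.01]. Speed limits (rad/s): [2.39, 2.39, 3.01, 3.01, 3.14, 3.14, 3.14].

### API

Orientations are given as [roll, pitch, yaw] about the fixed x, y, z axes, in that order (R = Rz(yaw) Ry(pitch) Rx(roll)).
In Python, from workcell import robot gives the robot as it stands. The module is installed in compiled form; this text tells all that it offers.
- The arm moves only by the shell command python3 -m handwheel 'ROWS' [OPENING] [FORCE]. ROWS is JSON, a list of rows, each a list of 4 numbers: the shift along the world's x, y, z in cm, then the turn about the world's z in degrees. In form: [[tx, ty, tz, spin], ...]. A call has 1 to 10 rows; each row is the pose to reach, as a shift and turn from the pose commanded when the call began; what a row does not reach only later rows make up. A row lasts 1/10 s, in which the tool goes at most 50 mm and 8.59 degrees, less where a joint would pass 70% of its speed; a pose out of reach is approached as far as the arm can. A call with a gripper value outside its range is refused whole. OPENING is the opening, from 0 (shut) to 1 (fully open), set as the call begins (- or left out, the last holds). The fingers move at their own pace and stop on an object; FORCE is the grip in N (left out, the last holds). Time passes only in rows, so rows that repeat a pose let the fingers close. It gives the time, the measured TCP pose, the force, the opening and the grip force at its end, in the units of the state.
- robot.get_obs(): the state, without advancing time (a new reading comes with each control period).
- robot.read_camera(name): name is "side" or "top" or "wrist"; returns a dict with "img" (400x640x3 uint8, blue, green, red), "vertical_fov" (degrees; the focal length in pixels is half the picture's height over the tangent of half this angle, whatever the lens; pixels are square), "cx", "cy" (the principal point, pixels), "R" (3x3) and "t" (3): a world point X has camera coordinates R X + t. Camera axes: x right, y down, z forward; pixel columns grow to the right and rows downward; lengths in m; the calibration is good to about 2 mm. A picture is of the moment at which its call begins. There is no depth.
- robot.sign_off(): hands the job in; it is judged then, once.
The state is a dict: "clock": time; "joint_positions": joint angles; "joint_vel": joint speeds; "tau": joint torques, N m; "tcp_pos": TCP position; "tool_rot": TCP orientation; "force": force on the tool from outside, world axes, zero at the start; "torque": the same for the moment, N m; "opening": opening from 0.0 (shut) to 1.0 (fully open); "grip_force": force on a finger pad.
Only numpy, scipy, OpenCV 4.12 (cv2) and the standard library are available. Lean on these libraries where they do the work, as an engineer would, in place of code of your own. Each camera call takes 0.05 s, during which the arm holds its last target. There are 200 camera calls.

## Working session

There is one attempt and no reset: what is moved stays moved. The work goes in short steps, Python scripts to look and compute and a shell command to move; the robot and the scene stay as the last step left them, time stands still between calls to the robot, and variables do not carry over. Pictures are saved under pics/ and viewed, at most 10 in all, crops included, and the job is handed in when it is done.

```bash
mkdir -p pics; cat > h.py <<'E'
import numpy as np, cv2
from workcell import robot
def snap(n,f):
    c=robot.read_camera(n); cv2.imwrite('pics/'+f,c['img']); np.savez(f'pics/{f}.npz',**{k:np.array(v) for k,v in c.items()}); return c
def load(f): return np.load(f'pics/{f}.npz')
def foc(c): return c['img'].shape[0]/2/np.tan(np.radians(float(c['vertical_fov']))/2)
def px(c,X):
    p=np.array(c['R'])@np.array(X)+np.array(c['t']); return foc(c)*p[0]/p[2]+c['cx'],foc(c)*p[1]/p[2]+c['cy']
def at(c,u,v,z):
    R=np.array(c['R']);o=-R.T@np.array(c['t']);d=R.T@np.array([(u-c['cx'])/foc(c),(v-c['cy'])/foc(c),1]);return o+d*(z-o[2])/d[2]
E
python3 - <<'E'
from h import *
for n in('top','side','wrist'):
    c=snap(n,n+'0.png');print(n,c['vertical_fov'],c['cx'],c['cy'],(-np.array(c['R']).T@c['t']).round(3),np.array(c['R']).round(2).tolist())
o=robot.get_obs();print(o,robot.hold_point_z)
E
```

```text
top 44.46413109848685 308.76068895631255 203.65210161132362 [0.53  0.025 0.959] [[-0.02, -1.0, -0.02], [-1.0, 0.02, -0.04], [0.04, 0.02, -1.0]]
side 49.503642608206526 322.0775221746786 205.63333074700566 [0.51  0.559 0.67 ] [[-0.99, -0.1, -0.0], [-0.07, 0.73, -0.67], [0.07, -0.67, -0.74]]
wrist 58.72885399488939 315.11964109347497 202.29132946768812 [0.16  0.608 0.375] [[0.35, 0.94, -0.0], [0.9, -0.34, 0.26], [0.25, -0.09, -0.96]]
{'clock': 0.15, 'joint_positions': array([-1.27190572,  0.38408975,  0.01636005,  1.37092241, -0.00628408,
        1.38817977, -0.04650793]), 'joint_vel': array([ 0.00022912, -0.00198222,  0.00117157, -0.00340116, -0.00085586,
       -0.00151847,  0.00087495]), 'tau': array([ 2.10290949e-03, -6.28157043e+01,  8.45583156e-01, -3.72158861e+01,
        1.67887163e-02,  1.11787627e-02, -3.23002519e-05]), 'tcp_pos': array([0.22103908, 0.58419184, 0.23047619]), 'tool_rot': array([-3.14004283e+00,  2.43997212e-05,  2.77987513e+00]), 'force': array([ 0.09059754,  0.42663445, -1.11917118]), 'torque': array([-0.01107367,  0.01319949, -0.02146128]), 'grip_force': 0.0, 'opening': 1.0019419074462028} 0.0187
```

View pics/top0.png

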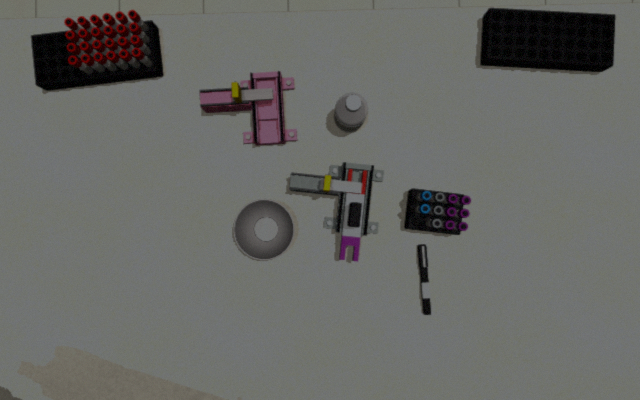

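View pics/side0.png

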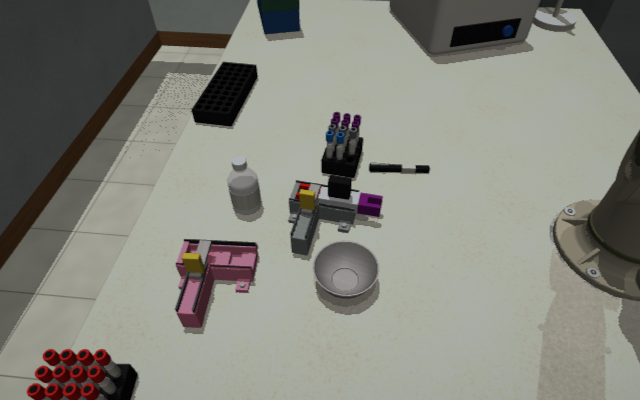

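The top view shows the grey holder near (352,200): purple jaw at (349,250) towards the robot, grip block at (355,214), yellow handle at (327,184). The pink holder is a look-alike. The bottle is at (351,112), the rack at (436,212), the dish at (264,230) and the marker at (424,280).

```bash
python3 - <<'E'
from h import *
c=load('top0.png');im=c['img']
cv2.imwrite('pics/crop1.png',cv2.resize(im[150:270,280:480],None,fx=4,fy=4,interpolation=cv2.INTER_CUBIC))
hsv=cv2.cvtColor(im,cv2.COLOR_BGR2HSV)
def blob(lo,hi,box):
    m=cv2.inRange(hsv,lo,hi);k=np.zeros_like(m);u0,v0,u1,v1=box;k[v0:v1,u0:u1]=m[v0:v1,u0:u1];v,u=np.nonzero(k);return u.mean(),v.mean(),len(u),cv2.minAreaRect(np.c_[u,v].astype(np.float32))
print('purple',p:=blob((135,100,60),(165,255,255),(330,225,370,270)),at(c,p[0],p[1],.048))
print('red',p:=blob((0,150,60),(8,255,255),(335,160,375,200)),at(c,p[0],p[1],.048))
print('yel',p:=blob((22,120,80),(35,255,255),(315,170,340,200)),at(c,p[0],p[1],.095))
print('blk',p:=blob((0,0,0),(180,255,30),(346,198,364,228)),at(c,p[0],p[1],.085))
for n,u,v,z in(('bottle',351,112,.06),('dish',264,230,.022),('rack',434,212,.05),('marker',424,280,.01)):print(n,at(c,u,v,z).round(3))
E
```

```text
purple (np.float64(349.5810810810811), np.float64(246.21621621621622), 296, ((349.4877014160156, 248.13525390625), (18.19768524169922, 23.35822296142578), 5.19442892074585)) [ 0.48265396 -0.03190453  0.048     ]
red (np.float64(359.25), np.float64(178.39655172413794), 116, ((356.54412841796875, 180.92648315429688), (18.40715980529785, 23.085647583007812), 4.39870548248291)) [ 0.60841779 -0.05248135  0.048     ]
yel (np.float64(326.82828282828285), np.float64(182.21212121212122), 99, ((326.84613037109375, 182.23077392578125), (6.449806213378906, 15.13223648071289), 7.125016689300537)) [0.5987219  0.00890136 0.095     ]
blk (np.float64(353.9761904761905), np.float64(214.3968253968254), 252, ((353.96038818359375, 214.3960418701172), (10.945408821105957, 23.28386878967285), 5.710593223571777)) [ 0.54106281 -0.0385891   0.085     ]
bottle [ 0.731 -0.039  0.06 ]
dish [0.515 0.13  0.022]
rack [ 0.543 -0.189  0.05 ]
marker [ 0.414 -0.176  0.01 ]
```

View pics/crop1.png

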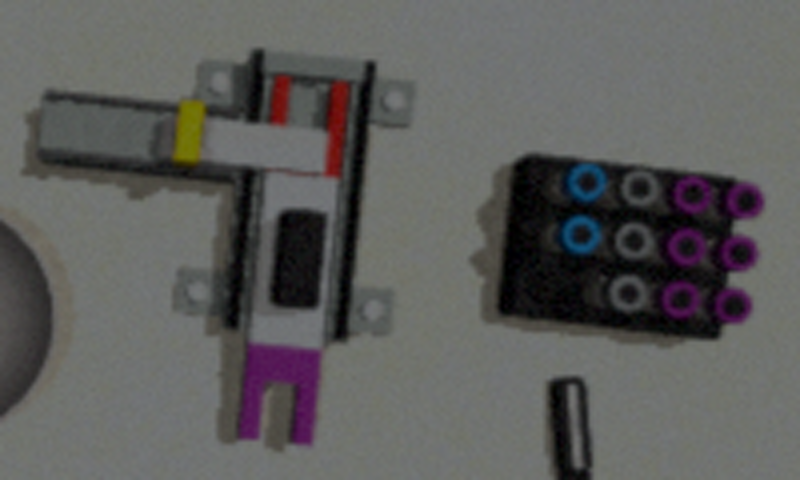

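The crop confirms the layout: red fork at the back under the tongue, yellow handle at crop (188,132), block at crop (298,258). That gives a holder origin of about (0.541,-0.039), yaw -7°, with the handle at about (0.599,0.009). I'll move above the bolt.

```bash
python3 -m handwheel '[[37.8,-57.5,-1,13.7],[37.8,-57.5,-1,13.7],[37.8,-57.5,-1,13.7],[37.8,-57.5,-1,13.7],[37.8,-57.5,-1,13.7],[37.8,-57.5,-1,13.7],[37.8,-57.5,-1,13.7],[37.8,-57.5,-1,13.7],[37.8,-57.5,-1,13.7],[37.8,-57.5,-1,13.7]]' 1 60
```

```text
clock: 1.15
tcp_pos: [0.4964, 0.1649, 0.224]
tool_rot: [3.141, -0.0, 3.019]
force: [1.1, 1.2, 0.4]
opening: 1.002
grip_force: 0.0
```

```bash
python3 -m handwheel '[[10,-15.5,0,0],[10,-15.5,0,0],[10,-15.5,0,0],[10,-15.5,0,0],[10,-15.5,0,0],[10,-15.5,0,0]]'
python3 - <<'E'
from h import *
o=robot.get_obs();print(o['tcp_pos'],o['tool_rot'],o['joint_positions'].round(2))
snap('wrist','w1.png')
E
```

```text
clock: 1.75
tcp_pos: [0.5958, 0.0108, 0.2234]
tool_rot: [-3.141, -0.001, 3.017]
force: [-0.5, 0.9, -0.0]
opening: 1.001
grip_force: 0.0
[0.59577028 0.01076711 0.223396  ] [-3.14102099e+00 -1.07382104e-03  3.01680265e+00] [-0.39  0.34  0.42  1.48 -0.14  1.35  1.48]
```

View pics/w1.png

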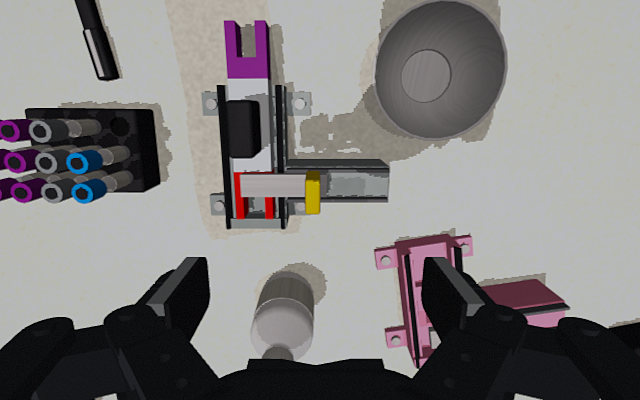

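The wrist view shows the lips as black lines from (223,88) to (229,227) and from (281,86) to (285,227), the yellow handle near (313,192), and the grip block's top at about (238,128). I'll work out positions from these.

```bash
cat > m.py <<'E'
from h import *
def blob(c,lo,hi,box):
    hsv=cv2.cvtColor(c['img'],cv2.COLOR_BGR2HSV)
    m=cv2.inRange(hsv,lo,hi);k=np.zeros_like(m);u0,v0,u1,v1=box;k[v0:v1,u0:u1]=m[v0:v1,u0:u1];v,u=np.nonzero(k);return np.c_[u,v].astype(np.float32)
def fit(c,pts,model):
    "fit x,y,yaw so hull of the projected box model matches the blob's hull (mask IoU)"
    from scipy.optimize import minimize
    h,w=c['img'].shape[:2];M=np.zeros((h*4,w*4),np.uint8)
    hull=cv2.convexHull(pts);cv2.fillConvexPoly(M,((hull+.5)*4).astype(np.int32),1)
    def cost(p):
        C,S=np.cos(p[2]),np.sin(p[2]);q=np.array([px(c,(p[0]+C*a-S*b,p[1]+S*a+C*b,z)) for a,b,z in model],np.float32)
        N=np.zeros_like(M);cv2.fillConvexPoly(N,((cv2.convexHull(q)+.5)*4).astype(np.int32),1);return 1-(M&N).sum()/(M|N).sum()
    return lambda x0:minimize(cost,x0,method='Nelder-Mead',options=dict(initial_simplex=np.array(x0)+np.array([[0,0,0],[.005,0,0],[0,.005,0],[0,0,.06]])))
def box(a,b,z0,z1,x0=0):return [(x0+s*a,t*b,z) for s in(-1,1) for t in(-1,1) for z in(z0,z1)]
E
python3 - <<'E'
from m import *
c=load('w1.png');print(c['img'][120,245],c['img'][125,232])
y=blob(c,(20,120,60),(38,255,255),(290,160,335,225));r=fit(c,y,box(.014,.006,.059,.101))([.597,.006,-.12]);print('yel',cv2.boundingRect(y),r.x.round(4),r.fun)
b=blob(c,(0,0,0),(180,255,60),(226,95,262,165));r=fit(c,b,box(.022,.010,.048,.092))([.541,-.039,-.12]);print('blk',cv2.boundingRect(b),r.x.round(4),r.fun)
L=[at(c,*p,.043) for p in((223,88),(229,227),(281,86),(285,227))];
for i in(0,2):d=L[i+1]-L[i];print(np.degrees(np.arctan2(d[1],d[0])),L[i],L[i+1])
p=blob(c,(135,100,40),(165,255,255),(220,15,275,85));print('pur',cv2.boundingRect(p))
print('tcp',px(c,robot.get_obs()['tcp_pos']))
E
```

```text
[37 33 35] [33 30 32]
yel (305, 171, 16, 43) [ 0.5991  0.0092 -0.1251] 0.11282746160794943
blk (226, 100, 36, 65) [ 0.5418 -0.0403 -0.1579] 0.07714455327990499
-8.365400336038878 [ 0.5062797  -0.05810622  0.043     ] [ 0.63279581 -0.07671044  0.043     ]
-6.796499200236569 [ 0.51084634 -0.00774768  0.043     ] [ 0.63943839 -0.02307338  0.043     ]
pur (224, 20, 47, 60)
tcp (np.float64(316.69649509217436), np.float64(259.1758538208189))
```

```bash
python3 -m handwheel '[[0.3,-0.2,-4,-0.3],[0.3,-0.2,-8,-0.3],[0.3,-0.2,-11,-0.3],[0.3,-0.2,-13,-0.3],[0.3,-0.2,-14.5,-0.3],[0.3,-0.2,-15.3,-0.3],[0.3,-0.2,-15.3,-0.3],[0.3,-0.2,-15.3,-0.3]]' 0.5
python3 -m handwheel '[[0,0,0,0],[0,0,0,0],[0,0,0,0],[0,0,0,0],[0,0,0,0],[0,0,0,0]]' 0 30
```

```text
clock: 2.6
tcp_pos: [0.5994, 0.0101, 0.0721]
tool_rot: [3.141, 0.001, 3.014]
force: [0.1, 0.9, 1.0]
opening: 0.501
grip_force: 0.0
clock: 3.2
tcp_pos: [0.5995, 0.0096, 0.0721]
tool_rot: [3.141, 0.002, 3.014]
force: [-1.1, -0.7, 5.8]
opening: 0.137
grip_force: 34.2
```

```bash
python3 -m handwheel '[[0.1,0.8,0,0],[0.2,1.6,0,0],[0.3,2.4,0,0],[0.4,3.2,0,0],[0.5,3.7,0,0],[0.52,4.1,0,0],[0.53,4.2,0,0],[0.53,4.2,0,0]]'
```

```text
clock: 4.0
tcp_pos: [0.6042, 0.0471, 0.072]
tool_rot: [-3.137, 0.001, 3.01]
force: [-4.9, -10.7, 8.6]
opening: 0.136
grip_force: 35.0
```

```bash
python3 -m handwheel '[[0.02,0.2,0,0],[0.04,0.3,0,0],[0.04,0.3,0,0],[0.04,0.3,0,0]]'
```

```text
clock: 4.4
tcp_pos: [0.6042, 0.0472, 0.072]
tool_rot: [-3.135, 0.0, 3.007]
force: [-5.5, -16.6, 11.0]
opening: 0.135
grip_force: 36.4
```

```bash
python3 -m handwheel '[[0,-0.4,0,0],[0,-0.6,0,0],[0,-0.6,0,0]]'
python3 -m handwheel '[[0,0,0,0],[0,0,0,0],[0,0,1,0],[0,0,5,0],[0,0,9,0],[-3,-4,13,0],[-6.1,-8.3,14,0],[-6.1,-8.3,14,0],[-6.1,-8.3,14,0],[-6.1,-8.3,14,0]]' 0.6
python3 - <<'E'
from m import *
snap('wrist','w2.png');c=load('w2.png');o=robot.get_obs();print(o['tcp_pos'],o['tool_rot'])
print(px(c,(.542,-.04,.092)))
E
```

```text
clock: 4.7
tcp_pos: [0.6042, 0.047, 0.072]
tool_rot: [-3.141, -0.0, 3.012]
force: [-6.1, -4.4, 9.1]
opening: 0.134
grip_force: 34.9
clock: 5.7
tcp_pos: [0.5437, -0.0335, 0.2113]
tool_rot: [3.141, 0.0, 3.014]
force: [0.0, 0.4, 0.6]
opening: 0.598
grip_force: 0.0
[ 0.54374439 -0.03272635  0.21075465] [ 3.14096551e+00 -4.87907038e-04  3.01535877e+00]
(np.float64(304.9913082985154), np.float64(193.1798874794261))
```

View pics/w2.png

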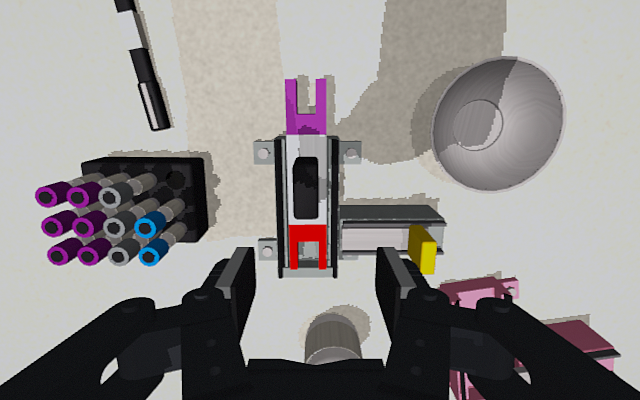

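The bolt is fully open: the tongue has drawn back to (342,222) and the handle is at (422,250). The block is at (305,188), with red at (308,247) and purple at (305,107). I'll fit these for the exact pose.

```bash
python3 - <<'E'
from m import *
c=load('w2.png')
b=blob(c,(0,0,0),(180,255,75),(291,145,322,226));r=fit(c,b,box(.022,.010,.048,.092))([.542,-.040,-.128]);print('blk',cv2.boundingRect(b),r.x.round(4),r.fun)
for n,lo,hi,bx in(('pur',(130,60,40),(170,255,255),(275,70,335,135)),('red',(0,150,60),(8,255,255),(285,220,332,275))):
    p=blob(c,lo,hi,bx);R=cv2.minAreaRect(p);print(n,cv2.boundingRect(p),R,at(c,*R[0],.048))
y=blob(c,(20,120,40),(38,255,255),(400,215,445,280));r=fit(c,y,box(.014,.006,.059,.101))([.604,.047,-.128]);print('yel',r.x.round(4),r.fun)
L=[at(c,*p,.043) for p in((278,137),(280,276),(336,137),(338,277))];
for i in(0,2):d=L[i+1]-L[i];print(np.degrees(np.arctan2(d[1],d[0])),L[i],L[i+1])
E
```

```text
blk (293, 157, 26, 62) [ 0.5409 -0.0396 -0.1244] 0.11158527534510909
pur (285, 78, 42, 57) ((305.5, 106.0), (56.0, 41.0), 90.0) [ 0.47836577 -0.03217435  0.048     ]
red (288, 225, 39, 45) ((307.0, 247.0), (44.0, 38.0), 90.0) [ 0.60387792 -0.0475825   0.048     ]
yel [ 0.6037  0.0486 -0.0435] 0.09921738234991251
-7.966305283414241 [ 0.50110527 -0.05942427  0.043     ] [ 0.63245855 -0.07780601  0.043     ]
-5.502319022862191 [ 0.50743948 -0.00948008  0.043     ] [ 0.64060591 -0.02230799  0.043     ]
```

```bash
python3 -m handwheel '[[-0.2,-0.7,-3,0.2],[-0.2,-0.7,-7,0.2],[-0.2,-0.7,-11,0.2],[-0.2,-0.7,-13.5,0.2],[-0.2,-0.7,-15,0.2],[-0.2,-0.7,-15.7,0.2],[-0.2,-0.7,-15.7,0.2],[-0.2,-0.7,-15.7,0.2]]'
python3 -m handwheel '[[0,0,0,0],[0,0,0,0],[0,0,0,0],[0,0,0,0],[0,0,0,0],[0,0,0,0],[0,0,0,0]]' 0 80
```

```text
clock: 6.55
tcp_pos: [0.5421, -0.0407, 0.0544]
tool_rot: [-3.142, 0.0, 3.018]
force: [0.2, 0.3, 0.4]
opening: 0.606
grip_force: 0.0
clock: 7.25
tcp_pos: [0.5422, -0.0411, 0.055]
tool_rot: [3.141, 0.002, 3.017]
force: [-0.9, 1.5, 6.2]
opening: 0.225
grip_force: 78.7
```

```bash
python3 -m handwheel '[[0,0,0.5,0],[0,0,1.2,0],[0,0,2.2,0],[0,0,3.5,0],[0,0,5.5,0],[0,0,8,0],[0,0,11,0],[0,0,14,0],[0,0,14,0],[0,0,14,0]]'
python3 -m handwheel '[[0,0,0,-8],[0,0,0,-16],[0,0,0,-24],[0,0,0,-32],[0,0,0,-40],[0,0,0,-48],[0,0,0,-56],[0,0,0,-64],[0,0,0,-72],[0,0,0,-80]]'
python3 -m handwheel '[[0,0,0,-8],[0,0,0,-16],[0,0,0,-24],[0,0,0,-32],[0,0,0,-40],[0,0,0,-48],[0,0,0,-56],[0,0,0,-64],[0,0,0,-72],[0,0,0,-80]]'
python3 -m handwheel '[[0,0,0,-8],[0,0,0,-14],[0,0,0,-18],[0,0,0,-20],[0,0,0,-20],[0,0,0,-20]]'
python3 - <<'E'
from m import *
snap('wrist','w3.png');snap('side','s3.png');o=robot.get_obs();print(o['tcp_pos'],o['tool_rot'],o['joint_positions'].round(2))
E
```

```text
clock: 8.25
tcp_pos: [0.5417, -0.0412, 0.1946]
tool_rot: [3.141, 0.001, 3.017]
force: [-0.2, 1.1, -5.6]
opening: 0.223
grip_force: 78.6
clock: 9.25
tcp_pos: [0.5403, -0.0411, 0.1921]
tool_rot: [-3.138, 0.0, 1.615]
force: [-0.4, 1.1, -4.8]
opening: 0.222
grip_force: 78.4
clock: 10.25
tcp_pos: [0.5403, -0.0411, 0.1922]
tool_rot: [-3.141, 0.003, 0.219]
force: [-0.3, -0.0, -5.0]
opening: 0.225
grip_force: 78.4
clock: 10.85
tcp_pos: [0.5408, -0.0411, 0.1929]
tool_rot: [3.141, 0.002, -0.123]
force: [-0.3, 0.0, -4.3]
opening: 0.226
grip_force: 78.4
[ 0.54114109 -0.04118291  0.19346521] [ 3.14145965e+00  8.76197193e-04 -1.23569426e-01] [-0.74  0.32  0.94  1.69 -0.27  1.27 -1.44]
```

View pics/w3.png

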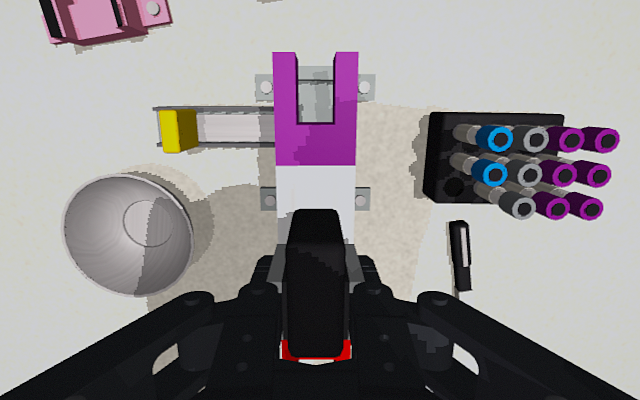

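The purple fork now points to the back (tip at row 52, columns 273–358) and red points to the robot, with the bar above the channel. I'll check the bar's offset in the grip.

```bash
python3 - <<'E'
from m import *
c=load('w3.png');o=robot.get_obs();t=o['tcp_pos'];yw=o['tool_rot'][2];d=np.array([np.cos(yw),np.sin(yw)]);n=np.array([-d[1],d[0]])
p=blob(c,(130,60,40),(170,255,255),(260,40,365,168));print(cv2.boundingRect(p))
zt=t[2]-.055+.048
for q in((273,52),(358,52),(275,165),(356,165)):
    e=at(c,*q,zt)[:2]-t[:2];print(q,'tool-frame along,across mm',(e@d*1e3).round(1),(e@n*1e3).round(1))
# lips of holder for this view
for q in((262,300),):pass
c2=load('w2.png')
e=np.array([.5422,-.0411]);d=np.array([np.cos(-.1256),np.sin(-.1256)]);n=np.array([-d[1],d[0]])
for q in((285,78),(327,78)):
    v=at(c2,*q,.048)[:2]-e;print('home tip rel grip tcp',(v@d*1e3).round(1),(v@n*1e3).round(1))
E
```

```text
(272, 52, 87, 114)
(273, 52) tool-frame along,across mm 87.3 17.4
(358, 52) tool-frame along,across mm 87.3 -16.0
(275, 165) tool-frame along,across mm 42.4 17.9
(356, 165) tool-frame along,across mm 42.5 -16.7
home tip rel grip tcp -86.6 -15.8
home tip rel grip tcp -86.6 18.6
```

```bash
python3 -m handwheel '[[-0.25,0.08,-3,0],[-0.25,0.08,-6,0],[-0.25,0.08,-8.5,0],[-0.25,0.08,-10.5,0],[-0.25,0.08,-11.5,0],[-0.25,0.08,-12.2,0],[-0.25,0.08,-12.2,0],[-0.25,0.08,-12.2,0]]'
python3 -m handwheel '[[0,0,-0.2,0],[0,0,-0.4,0],[0,0,-0.6,0],[0,0,-0.8,0],[0,0,-0.8,0]]'
```

```text
clock: 11.75
tcp_pos: [0.5397, -0.0405, 0.0728]
tool_rot: [-3.141, -0.001, -0.124]
force: [0.4, -0.0, -4.5]
opening: 0.225
grip_force: 78.3
clock: 12.25
tcp_pos: [0.5388, -0.0404, 0.0637]
tool_rot: [-3.142, 0.0, -0.124]
force: [0.2, 0.8, -4.6]
opening: 0.222
grip_force: 78.3
```

```bash
python3 -m handwheel '[[0,0,-0.2,0],[0,0,-0.4,0],[0,0,-0.6,0],[0,0,-0.8,0],[0,0,-0.85,0],[0,0,-0.85,0]]'
```

```text
clock: 12.85
tcp_pos: [0.5389, -0.0404, 0.0554]
tool_rot: [3.142, 0.0, -0.124]
force: [-1.0, 0.3, -3.6]
opening: 0.225
grip_force: 78.3
```

```bash
python3 -m handwheel '[[0,0,-0.1,0],[0,0,-0.1,0],[0,0,-0.1,0]]'
python3 -m handwheel '[[0,0,0,0],[0,0,0,0],[0,0,0,0],[0,0,0,0],[0,0,2,0],[0,0,6,0],[0,0,10,0],[0,0,14,0],[0,0,15,0],[0,0,15,0]]' 0.6
python3 - <<'E'
from m import *
snap('wrist','w4.png');o=robot.get_obs();print(o['tcp_pos'],o['tool_rot'])
E
```

```text
clock: 13.15
tcp_pos: [0.5391, -0.0406, 0.055]
tool_rot: [-3.141, -0.0, -0.125]
force: [-3.6, 0.4, 4.6]
opening: 0.224
grip_force: 79.4
clock: 14.15
tcp_pos: [0.5401, -0.0405, 0.2061]
tool_rot: [-3.14, -0.004, -0.124]
force: [-0.2, 0.2, -0.8]
opening: 0.603
grip_force: 0.0
[ 0.53915482 -0.04018423  0.20441477] [-3.14084380e+00 -7.54607382e-04 -1.23989806e-01]
```

View pics/w4.png

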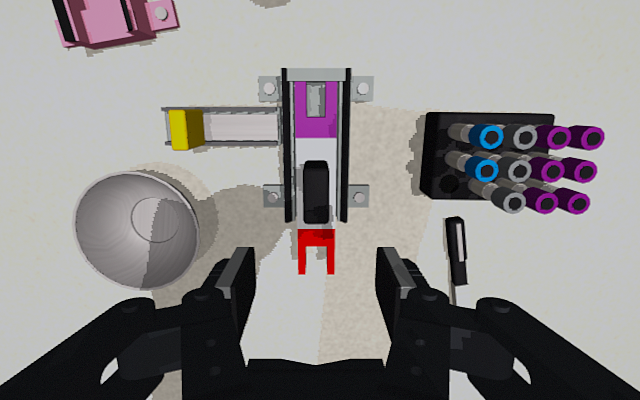

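The bar is in the channel with purple at the back and red sticking out at (317,250). Floor contact came at the original height (TCP 0.055), so it is home. Next I'll shut the bolt.

```bash
python3 -m handwheel '[[3,4,0,0],[6.5,8.7,0,0],[6.5,8.7,0,0],[6.5,8.7,-4,0],[6.5,8.7,-8,0],[6.5,8.7,-11,0],[6.5,8.7,-12.6,0],[6.5,8.7,-13.2,0],[6.5,8.7,-13.2,0],[6.5,8.7,-13.2,0]]' 0.5
python3 -m handwheel '[[0,0,0,0],[0,0,0,0],[0,0,0,0],[0,0,0,0],[0,0,0,0],[0,0,0,0]]' 0 30
```

```text
clock: 15.2
tcp_pos: [0.6049, 0.0464, 0.0738]
tool_rot: [-3.141, -0.002, -0.125]
force: [-0.3, -1.1, 0.6]
opening: 0.5
grip_force: 0.0
clock: 15.8
tcp_pos: [0.6047, 0.0467, 0.0737]
tool_rot: [-3.141, -0.002, -0.124]
force: [-0.8, 0.8, 6.0]
opening: 0.133
grip_force: 34.3
```

```bash
python3 -m handwheel '[[-0.1,-0.7,0,0],[-0.2,-1.5,0,0],[-0.3,-2.3,0,0],[-0.4,-3.1,0,0],[-0.5,-3.8,0,0],[-0.55,-4.3,0,0],[-0.57,-4.5,0,0],[-0.6,-4.7,0,0],[-0.6,-4.7,0,0]]'
```

```text
clock: 16.7
tcp_pos: [0.5992, 0.0022, 0.0737]
tool_rot: [-3.138, -0.002, -0.122]
force: [-0.3, 6.9, 6.8]
opening: 0.132
grip_force: 34.4
```

```bash
python3 -m handwheel '[[-0.02,-0.2,0,0],[-0.04,-0.4,0,0],[-0.05,-0.5,0,0],[-0.05,-0.5,0,0],[-0.05,-0.5,0,0]]'
python3 -m handwheel '[[0.05,0.3,0,0],[0.07,0.6,0,0],[0.07,0.6,0,0]]'
python3 -m handwheel '[[0,0,0,0],[0,0,0,0],[0,0,0,0],[0,0,2,0],[0,0,6,0],[0,0,10,0],[-3,0,14,0],[-6,0,15,0],[-6,0,15,0],[-6,0,15,0]]' 0.5
python3 - <<'E'
from m import *
snap('wrist','w5.png');c=load('w5.png')
y=blob(c,(20,120,40),(38,255,255),(0,0,640,399))
print(y.mean(0),robot.get_obs()['tcp_pos'])
E
```

```text
clock: 17.2
tcp_pos: [0.5992, 0.0021, 0.0737]
tool_rot: [-3.133, -0.002, -0.118]
force: [0.3, 18.2, 9.0]
opening: 0.132
grip_force: 35.5
clock: 17.5
tcp_pos: [0.5992, 0.0022, 0.0737]
tool_rot: [-3.14, -0.002, -0.123]
force: [-0.9, 4.5, 6.3]
opening: 0.134
grip_force: 34.4
clock: 18.5
tcp_pos: [0.5381, 0.001, 0.2228]
tool_rot: [-3.14, -0.001, -0.124]
force: [-0.0, 0.2, -0.3]
opening: 0.502
grip_force: 0.0
[303.44354 117.19193] [0.53826327 0.00105903 0.22226509]
```

View pics/w5.png

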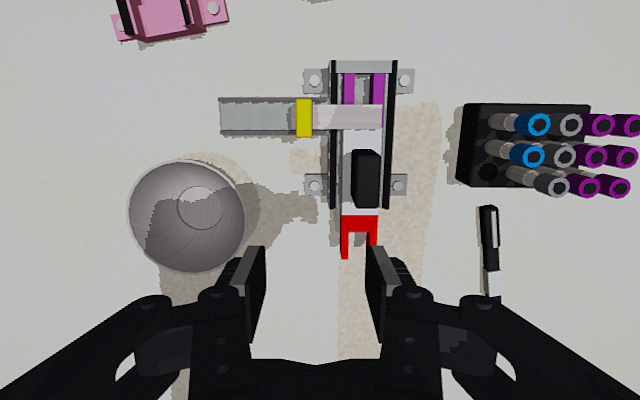

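The bolt is shut against its stop, with the handle at (303,117) and the tongue over the purple end. Red sticks out at (359,235), and the bystanders I can see haven't moved. Handing in.

```bash
python3 -c "
from workcell import robot
print(robot.sign_off())"
```

```text
the job is handed in; nothing more can be done
None
```

The bar is turned end for end and fully home with the red jaw sticking out, the bolt is shut to its stop, and the job was handed in at about 18.5 s; the rack, dish and marker look undisturbed in the last picture, while the bottle was out of that view but nothing went near it.

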